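# Seat the pot at the bottom of a tray stack

## Robot

A 6-joint arm with a two-finger parallel gripper is mounted at the origin on the work surface. World frame = base frame: x ahead of the robot, y to its left, z up, the work surface at z = 0. Lengths are in m, angles in rad, forces in N, time in s.
With the tool pointing down it reaches from about 0.3 to 0.875 m from the base axis. Payload 4.2 kg.
Tool frame: the origin (TCP) lies at the very end of the fingers, on their centre line; the grasp point (between the pads) lies 19 mm behind it; z points along the fingers, y is the line along which they close (so a half turn about z gives the same grasp; the last joint's range is limited). The gripper opens to 85 mm and grips with 20 to 120 N. Pads are 22 mm wide; open, the fingers measure 114 mm over their backs; the gripper's body (76 mm by 85 mm) begins 54 mm behind the grasp point. The pads swing forward as they close: fully open they stand 13 mm farther back than shut.
Start: joints at [1.085, 0.32, 1.565, -0, 1.257, -0.02], TCP at [0.258, 0.514, 0.231] pointing down, gripper open.
Joint ranges: [-3.11, 3.11], [-0.84, 2.01], [0.21, 2.61], [-1.34, 4.49], [0.05, 2.63], [-2.56, 2.56]. Speed limits (rad/s): [2.57, 2.57, 3.14, 3.14, 3.14, 3.14].

## Interface

Orientations are given as a unit quaternion [x, y, z, w].
In Python, from workcell import * gives the robot as it stands.
- The arm moves only by the shell command python3 -m jog 'ROWS' [OPENING] [FORCE]. ROWS is JSON, a list of rows, each an object of numbers: "tx", "ty", "tz": the shift along the tool's x, y, z in mm; "roll": the turn about the tool's z in degrees. In form: [{"tx": .., "ty": .., "tz": .., "roll": ..}, ...]. A call has 1 to 12 rows; each row shifts and turns the commanded pose from where the row before left it, along the tool's axes as they then stand; what a row does not reach is not made up. A row lasts 1/8 s, in which the tool goes at most 62.5 mm and 10.7 degrees, less where a joint would pass 70% of its speed; a pose out of reach is approached as far as the arm can. A call with a gripper value outside its range is refused whole. OPENING is the closure, from 0 (fully open) to 1 (shut), set as the call begins (- or left out, the last holds). The fingers move at their own pace and stop on an object; FORCE is the grip in N (left out, the last holds). Time passes only in rows, so rows that do not move let the fingers close. It gives the time, the measured TCP pose, the force, the opening and the grip force at its end, in the units of the state.
- state(): the state, without advancing time (a new reading comes with each control period).
- snapshot(name): name is "scene" or "top"; returns a dict with "pixels" (400x640x3 uint8, red, green, blue), "z_map" (400x640 float32, m along the optical axis (not along the pixel's ray), 0 where there is no reading), "fx", "fy", "cx", "cy" (pixels), "view" (4x4, takes a point from world to camera coordinates). Camera axes: x right, y down, z forward; pixel columns grow to the right and rows downward; lengths in m; the calibration is good to about 2 mm. A picture is of the moment at which its call begins.
- close_job(): hands the job in; it is judged then, once.
Trained networks look in the newest picture that a camera, given by its name, has taken for a name from the list of things; names that differ only in an ending like _2 or _b are one class to them, and where a whole thing is asked for, a point or a joint stands for the part that bears it (a point fixed in the world has none). Each returns a list of dicts, best first, with "p" (0 to 1); they miss things now and then, are a little off and sometimes report something else, mostly with a low value. They report only what shows in the picture. A call takes as long as a camera call. They do not tell look-alikes from the thing itself.
- boxes_of(camera, query): "bbox" ([left, top, right, bottom] in pixels, round what is visible of it).
- trace(camera, query): "pixels" (400x640 bool, what is visible of it) and "bbox" ([left, top, right, bottom] in pixels, round what is visible of it).
The state is a dict: "t": time; "joints": joint angles; "joint_vel": joint speeds; "effort": joint torques, N m; "tcp_pos": TCP position; "tool_rot": TCP orientation; "contact_force": force on the tool from outside, world axes, zero at the start; "wrist_torque": the same for the moment, N m; "opening": opening from 0.0 (shut) to 1.0 (fully open); "gripper_force": force on a finger pad.
Only numpy, scipy, OpenCV 4.12 (cv2) and the standard library are available. Lean on these libraries where they do the work, as an engineer would, in place of code of your own. Each camera call takes 0.05 s, during which the arm holds its last target. There are 200 camera calls.

## Task

The orange-handled pot in the round holder of the yellow caddy, at the bottom of the tray stack, was put back without seating it. Set the blue and green trays aside on the bench, turn the pot in its holder, without forcing it, until its square foot drops fully home, then restack the trays squarely as they were, green on the caddy and blue on the green; leave the yellow cups and the hammer where they lie.

Things in the scene. Friction and masses are not known exactly. Their poses are not given: they have to be found in the camera images.
- caddy: yellow open caddy fixed to the bench, 150 (x) x 190 (y) x 118 mm high, walls and floor 4 mm; origin: centre of underside, z up. Stacked on it, the green tray's origin is 108 mm above the caddy's, axes parallel (either way round). Pot home: its origin 6 mm above the caddy's; now, its foot riding on the seat: 16 mm
- holder (a point): centre of the round dark holder in the caddy, on the seat face 16 mm above the caddy's origin. Ring: bore 82 mm, outside 100, top 22 mm above this point. The seat has a square well 47 mm across, open 12 mm down, at an unknown angle: stiff to turn, not measured (these axes are the caddy's), hard to see. The pot fits every quarter turn, within 9 degrees
- tray_green: green steel parts tray, 150 (x) x 190 (y) x 70 mm high, open, walls 4, floor top 14 mm up, about 0.5 kg; origin: centre of underside (under its feet), z up. Four black tapered corner feet, 10 mm high, drop inside the corners of the rim below with 2.5 mm play; the floor then rests on that rim. Starts on the caddy
- tray_green_grip (a point): centre of the bright steel grip bar down the middle of the green tray: 14 mm wide (x), 100 long (y), 28 mm high (z), its top 10 mm below the tray's rim, its underside 18 mm above the floor; clear for 60 mm either side. This point is 46 mm above the tray's origin
- tray_blue: blue steel parts tray, 150 (x) x 190 (y) x 70 mm high, open, walls 4, floor top 14 mm up, about 0.5 kg; origin: centre of underside (under its feet), z up. Four black tapered corner feet, 10 mm high, drop inside the corners of the rim below with 2.5 mm play; the floor then rests on that rim. Starts on the green tray, origin 60 mm above its origin
- tray_blue_grip (a point): centre of the bright steel grip bar down the middle of the blue tray: 14 mm wide (x), 100 long (y), 28 mm high (z), its top 10 mm below the tray's rim, its underside 18 mm above the floor; clear for 60 mm either side. This point is 46 mm above the tray's origin
- pot: closed aluminium pot with an orange band, 90 mm high, about 0.5 kg, standing in the holder on the seat; origin: centre of underside, z up. Square foot 41 mm across (sides along x and y), 10 mm high, edges rounded; round body of radius 38 mm from 10 to 56 mm. It drops home after a turn of less than 1.3 rad either way; it can turn freely with light pressing until then
- pot_grip (a point): centre of the orange grip bar on top of the pot, 73 mm above the pot's origin; bar 18 mm wide (x), 54 long (y), 34 high (z)
- cup_a: bystander: yellow cup, 90 mm across, 85 mm high, on the far part of the bench; origin: centre of its underside
- cup_b: bystander: yellow cup, 90 mm across, 85 mm high, on the far part of the bench; origin: centre of its underside
- hammer: bystander: hammer lying flat on the far part of the bench, about 250 mm long; origin at its underside, x from handle to head
Things that resemble listed ones, but are neither listed nor needed, are in the scene too. There is more than one size of the tray_blue; the job needs the larger. Of the things shaped like the caddy, the yellow one is meant.

How it is judged:
By the outcome, as a careful person would: the job done as asked, in the order asked, and still so for the second after the job is handed in, with the robot touching nothing.
It also fails if it takes over 72 s, if anything falls off the work surface, if the arm or the gripper's body presses on something with over 40 N, if the wrist force passes 120 N, or if a joint passes its speed limit or range.

## Working session

There is one attempt and no reset: what is moved stays moved. The work goes in short steps, Python scripts to look and compute and a shell command to move; the robot and the scene stay as the last step left them, time stands still between calls to the robot, and variables do not carry over. Pictures are saved under pics/ and viewed, at most 10 in all, crops included, and the job is handed in when it is done.

```bash
ls; mkdir -p pics
cat > h.py <<'E'
from workcell import *
import numpy as np, cv2
from scipy.spatial.transform import Rotation as R
def cloud(s):
    z=s["z_map"]; v,u=np.mgrid[:400,:640]
    c=np.stack([(u-s["cx"])/s["fx"]*z,(v-s["cy"])/s["fy"]*z,z,np.ones_like(z)],-1)
    w=c@np.linalg.inv(s["view"]).T
    w=w[...,:3]; w[z==0]=np.nan
    return w
def save(s,n,crop=None,k=1):
    im=s["pixels"][...,::-1]
    if crop: l,t,r,b=crop; im=im[t:b,l:r]
    cv2.imwrite("pics/"+n,cv2.resize(im,None,fx=k,fy=k,interpolation=cv2.INTER_CUBIC))
E
python3 - <<'E'
from h import *
a=snapshot("scene");b=snapshot("top")
cv2.imwrite("pics/a.png",np.vstack([cv2.resize(x["pixels"][...,::-1],(480,300)) for x in(a,b)]))
for c,s in(("scene",a),("top",b)):
  w=cloud(s)
  for q in("tray_blue","tray_green","caddy","tray_blue_grip","pot","hammer","cup_a"):
    for d in trace(c,q)[:4]:
      p=w[d["pixels"]]; print(c,q,round(d["p"],2),np.int32(d["bbox"]),np.nanmedian(p,0).round(3),np.nanpercentile(p,[2],axis=0).round(3),np.nanpercentile(p,98,axis=0).round(3))
print(state())
E
```

```text
pics
scene tray_blue 0.74 [166 158 287 254] [ 0.556 -0.203  0.205] [[ 0.472 -0.293  0.179]] [ 0.634 -0.105  0.237]
scene tray_green 0.7 [181 221 291 278] [ 0.626 -0.2    0.146] [[ 0.616 -0.286  0.115]] [ 0.636 -0.103  0.176]
scene caddy 0.75 [185 238 289 306] [ 0.627 -0.203  0.063] [[ 0.556 -0.296  0.001]] [ 0.636 -0.103  0.116]
scene caddy 0.62 [396 168 499 253] [0.652 0.319 0.062] [[0.575 0.209 0.002]] [0.744 0.413 0.117]
scene tray_blue_grip 0.89 [169 158 286 259] [ 0.556 -0.203  0.205] [[ 0.473 -0.293  0.179]] [ 0.635 -0.105  0.237]
scene pot 0.63 [182 224 290 277] [ 0.626 -0.2    0.147] [[ 0.615 -0.288  0.118]] [ 0.636 -0.102  0.176]
scene hammer 0.97 [153 309 286 382] [ 0.747 -0.287  0.022] [[ 0.716 -0.426  0.   ]] [ 0.791 -0.177  0.026]
scene cup_a 0.66 [313 277 355 332] [ 0.755 -0.055  0.046] [[ 0.726 -0.1    0.   ]] [ 0.81  -0.018  0.084]
scene cup_a 0.56 [369 248 412 306] [0.749 0.091 0.049] [[0.715 0.043 0.001]] [0.798 0.126 0.084]
top tray_blue 0.79 [343 172 420 233] [ 0.551 -0.203  0.184] [[ 0.473 -0.294  0.176]] [ 0.628 -0.104  0.24 ]
top tray_blue 0.75 [349 262 403 302
[... 1317 characters left out ...]

{'t': 0.8, 'joints': array([ 1.08499880e+00,  3.19577401e-01,  1.56445490e+00,  3.95751346e-05,
        1.25743119e+00, -1.99872449e-02]), 'joint_vel': array([ 0.0017605 ,  0.00052141, -0.00168612,  0.00151139, -0.00443088,
        0.00136673]), 'effort': array([-1.84227902e-04, -4.15372932e+01, -2.34407634e+01, -1.07590670e-04,
        2.26175575e-04, -1.61790121e-05]), 'tcp_pos': array([0.25825259, 0.5137683 , 0.23136848]), 'tool_rot': array([ 2.30811127e-01,  9.72998571e-01,  6.72387002e-05, -2.06658597e-06]), 'contact_force': array([ 0.04230383, -0.47202937, -0.10083141]), 'wrist_torque': array([ 0.01574362,  0.00577695, -0.00637615]), 'gripper_force': 0.0, 'opening': 0.999850110769874}
```

View pics/a.png

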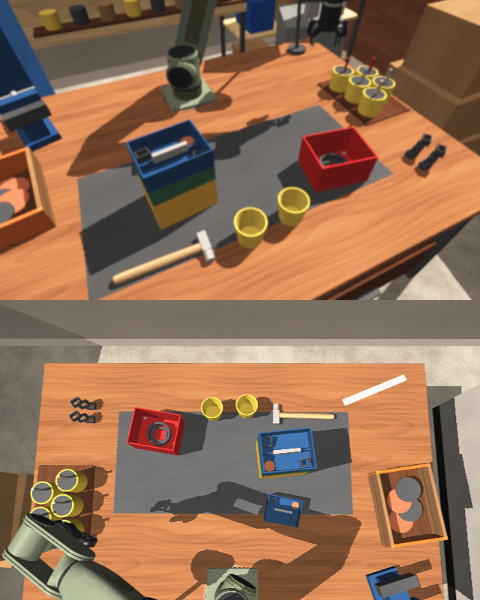

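```bash
cat >> h.py <<'E'
def rect(w,zlo,zhi,c,r=0.16):
    m=(w[...,2]>zlo)&(w[...,2]<zhi)&(np.hypot(w[...,0]-c[0],w[...,1]-c[1])<r)
    p=w[m]; q=cv2.minAreaRect(p[:,:2].astype(np.float32)*1000)
    return q,len(p),np.median(p[:,2])
E
python3 - <<'E'
from h import *
for c in("top","scene"):
  s=snapshot(c);w=cloud(s)
  print(c,"rim",rect(w,.226,.25,(.552,-.2)))
  # bar points: bright
  im=s["pixels"].astype(int); 
  m=(im.min(-1)>130)&(w[...,2]>.2)&(w[...,2]<.24)&(abs(w[...,0]-.552)<.066)&(abs(w[...,1]+.2)<.085)
  p=w[m]; print("bar",len(p),np.median(p,0),cv2.minAreaRect(p[:,:2].astype(np.float32)*1000))
  save(s,c+"_crop.png",(320,150,450,320) if c=="top" else (150,140,310,320),3)
save(snapshot("top"),"c1.png",(320,150,450,320),3)
E
```

```text
top rim (((549.8990478515625, -198.0869140625), (150.91769409179688, 191.08236694335938), 5.935586929321289), 674, np.float64(0.2356125684411584))
bar 179 [ 0.54886488 -0.19774763  0.22792304] ((549.6836547851562, -200.70550537109375), (12.844250679016113, 104.05657958984375), 5.8054962158203125)
scene rim (((551.37744140625, -200.00894165039062), (154.70407104492188, 190.58892822265625), 5.869016647338867), 1398, np.float64(0.2333809151796606))
bar 234 [ 0.5525117  -0.20147054  0.22618902] ((551.2432861328125, -199.8939666748047), (16.226858139038086, 98.00260925292969), 4.811452388763428)
```

View pics/c1.png

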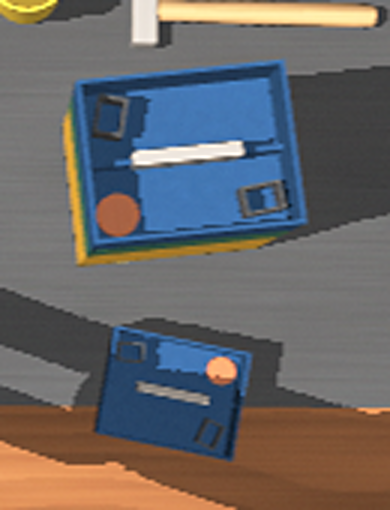

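Candidates: large blue tray at top-view (383,202) versus a small blue tray at (378,281); yellow caddy under the stack (375,215) versus a red one (207,175). I choose the large stacked tray on the yellow caddy; the crop confirms it.

```bash
cat >> h.py <<'E'
def plan(x,y,z,yaw):
    "yaw: world angle (deg) of tool y, mod 180; prints roll, then shifts in axes before and after the roll (mm)"
    s=state(); r=R.from_quat(s["tool_rot"]); M=r.as_matrix(); now=np.degrees(np.arctan2(M[1,1],M[0,1]))
    roll=(now-yaw+90)%180-90
    d=(np.array([x,y,z])-s["tcp_pos"])*1000
    r2=r*R.from_euler("z",roll,degrees=True)
    print("t %.2f tcp %s yaw %.2f j %s F %s op %.3f gf %.1f"%(s["t"],s["tcp_pos"].round(4),now,s["joints"].round(2),s["contact_force"].round(1),s["opening"],s["gripper_force"]))
    print("roll %.1f before %s after %s"%(roll,r.inv().apply(d).round(1),r2.inv().apply(d).round(1)))
E
python3 -c "
from h import *
plan(.551,-.199,.3,5.9)"
```

```text
t 0.95 tcp [0.2583 0.5137 0.2314] yaw 63.31 j [ 1.08  0.32  1.56 -0.    1.26 -0.02] F [ 0.6  0.2 -0.4] op 0.997 gf 0.0
roll 57.4 before [-581.7 -505.3  -68.7] after [-739.1  217.9  -68.7]
```

```bash
python3 -m jog '[{"tz":-12,"roll":10},{"tz":-12,"roll":10},{"tz":-12,"roll":10},{"tz":-12,"roll":10},{"tz":-12,"roll":10},{"tz":-9,"roll":7.4},{"tx":-57,"ty":17},{"tx":-57,"ty":17},{"tx":-57,"ty":17},{"tx":-57,"ty":17},{"tx":-57,"ty":17},{"tx":-57,"ty":17}]' 0; python3 -m jog '[{"tx":-57,"ty":17},{"tx":-57,"ty":17},{"tx":-57,"ty":17},{"tx":-57,"ty":17},{"tx":-57,"ty":17},{"tx":-57,"ty":17},{"tx":-55,"ty":14},{"tx":0}]'; python3 -c "
from h import *
plan(.551,-.199,.195,5.9)"
```

```text
t 0.95 tcp [0.2583 0.5137 0.2314] yaw 63.31 j [ 1.08  0.32  1.56 -0.    1.26 -0.02] F [ 0.6  0.2 -0.4] op 0.997 gf 0.0
roll 57.4 before [-581.7 -505.3   36.3] after [-739.1  217.9   36.3]invalid input
invalid input
```

```bash
python3 -m jog '[{"tx":0,"ty":0,"tz":-12,"roll":10},{"tx":0,"ty":0,"tz":-12,"roll":10},{"tx":0,"ty":0,"tz":-12,"roll":10},{"tx":0,"ty":0,"tz":-12,"roll":10},{"tx":0,"ty":0,"tz":-12,"roll":10},{"tx":0,"ty":0,"tz":-9,"roll":7.4},{"tx":-57,"ty":17,"tz":0,"roll":0},{"tx":-57,"ty":17,"tz":0,"roll":0},{"tx":-57,"ty":17,"tz":0,"roll":0},{"tx":-57,"ty":17,"tz":0,"roll":0},{"tx":-57,"ty":17,"tz":0,"roll":0},{"tx":-57,"ty":17,"tz":0,"roll":0}]' 0;  python3 -c "
from h import *
plan(.551,-.199,.3,5.9)"
```

```text
t: 2.45
tcp_pos: [0.3954, 0.1823, 0.3006]
tool_rot: [0.67, 0.743, 0.001, 0.0]
contact_force: [1.2, -0.2, 0.0]
opening: 1.001
gripper_force: 0.0
t 2.45 tcp [0.3954 0.1823 0.3006] yaw 5.93 j [0.41 0.05 1.73 0.   1.36 0.3 ] F [ 1.2 -0.2  0. ] op 1.001 gf 0.0
roll 0.0 before [-395.4  115.4    0.6] after [-395.3  115.6    0.6]
```

```bash
python3 -m jog '[{"tx":-57,"ty":17,"tz":0,"roll":0},{"tx":-57,"ty":17,"tz":0,"roll":0},{"tx":-57,"ty":17,"tz":0,"roll":0},{"tx":-57,"ty":17,"tz":0,"roll":0},{"tx":-57,"ty":17,"tz":0,"roll":0},{"tx":-57,"ty":16,"tz":0,"roll":0},{"tx":-53,"ty":15,"tz":0,"roll":0},{"tx":0,"ty":0,"tz":0,"roll":0}]';  python3 -c "
from h import *
plan(.551,-.199,.195,5.9)"
```

```text
t: 3.45
tcp_pos: [0.5517, -0.2002, 0.2991]
tool_rot: [0.671, 0.741, -0.0, -0.0]
contact_force: [-0.7, 0.7, -0.2]
opening: 1.002
gripper_force: 0.0
t 3.45 tcp [ 0.5517 -0.2002  0.2991] yaw 5.67 j [-0.37  0.31  1.41 -0.    1.42 -0.47] F [-0.7  0.7 -0.2] op 1.002 gf 0.0
roll -0.2 before [  1.3  -0.5 104.1] after [  1.3  -0.5 104.1]
```

```bash
python3 -m jog '[{"tx":1,"ty":0,"tz":40,"roll":0},{"tx":0,"ty":0,"tz":40,"roll":0},{"tx":0,"ty":0,"tz":24,"roll":0},{"tx":0,"ty":0,"tz":0,"roll":0}]' && python3 -m jog '[{"tx":0,"ty":0,"tz":0,"roll":0},{"tx":0,"ty":0,"tz":0,"roll":0},{"tx":0,"ty":0,"tz":0,"roll":0},{"tx":0,"ty":0,"tz":0,"roll":0},{"tx":0,"ty":0,"tz":0,"roll":0},{"tx":0,"ty":0,"tz":0,"roll":0}]' 1 80; python3 -c "
from h import *
plan(.551,-.199,.195,5.9)"
```

```text
t: 3.95
tcp_pos: [0.5495, -0.1945, 0.1947]
tool_rot: [0.669, 0.743, -0.001, -0.002]
contact_force: [-1.0, 0.4, -0.8]
opening: 0.998
gripper_force: 0.0
t: 4.7
tcp_pos: [0.5506, -0.196, 0.197]
tool_rot: [0.67, 0.743, -0.0, 0.0]
contact_force: [-2.7, 0.2, 4.8]
opening: 0.15
gripper_force: 79.8
t 4.70 tcp [ 0.5506 -0.196   0.197 ] yaw 5.91 j [-0.36  0.36  1.6  -0.    1.19 -0.46] F [-2.7  0.2  4.8] op 0.150 gf 79.8
roll 0.0 before [-3.  0.  2.] after [-3.  0.  2.]
```

```bash
python3 -m jog '[{"tx":0,"ty":0,"tz":-10,"roll":0},{"tx":0,"ty":0,"tz":-30,"roll":0},{"tx":0,"ty":0,"tz":-30,"roll":0},{"tx":0,"ty":0,"tz":-10,"roll":0},{"tx":30,"ty":-10,"tz":0,"roll":0},{"tx":45,"ty":-15,"tz":0,"roll":0},{"tx":45,"ty":-15,"tz":0,"roll":0},{"tx":45,"ty":-15,"tz":0,"roll":0},{"tx":45,"ty":-15,"tz":20,"roll":0},{"tx":25,"ty":-6,"tz":40,"roll":0},{"tx":0,"ty":0,"tz":45,"roll":0},{"tx":0,"ty":0,"tz":45,"roll":0}]';  python3 -c "
from h import *
plan(.45,.03,.029,5.9)
s=snapshot('scene');save(s,'b.png',None,1)"
```

```text
t: 6.2
tcp_pos: [0.4502, 0.0306, 0.1243]
tool_rot: [0.669, 0.743, -0.0, -0.0]
contact_force: [1.3, -0.4, -6.0]
opening: 0.151
gripper_force: 78.7
t 6.20 tcp [0.4502 0.0306 0.1243] yaw 5.97 j [ 0.04  0.23  1.99  0.    0.92 -0.06] F [ 1.3 -0.4 -6. ] op 0.151 gf 78.7
roll 0.1 before [-0.6 -0.1 95.3] after [-0.6 -0.1 95.3]
```

View pics/b.png

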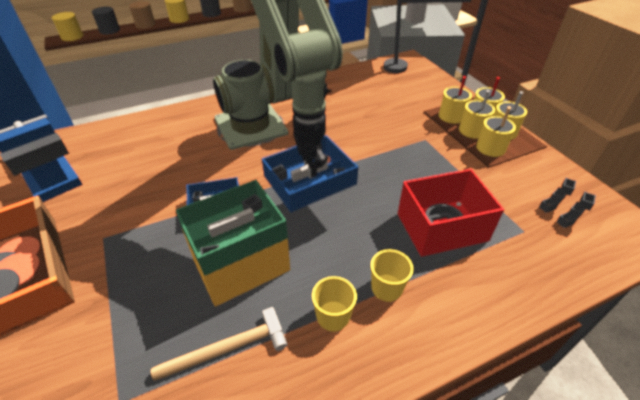

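The blue tray is held over the mat at (310,170), and the green one is still on the yellow caddy at (235,225). Next I lower the blue tray.

```bash
python3 -m jog '[{"tx":0,"ty":0,"tz":40,"roll":0},{"tx":0,"ty":0,"tz":30,"roll":0},{"tx":0,"ty":0,"tz":12,"roll":0},{"tx":0,"ty":0,"tz":6,"roll":0},{"tx":0,"ty":0,"tz":4,"roll":0},{"tx":0,"ty":0,"tz":3,"roll":0},{"tx":0,"ty":0,"tz":0,"roll":0}]'; python3 -c "
from h import *
plan(.45,.03,.029,5.9)"
```

```text
t: 7.12
tcp_pos: [0.4513, 0.0301, 0.0316]
tool_rot: [0.67, 0.743, 0.0, 0.0]
contact_force: [0.4, 0.1, -5.7]
opening: 0.15
gripper_force: 80.1
t 7.12 tcp [0.4513 0.0301 0.0316] yaw 5.91 j [ 0.04  0.37  2.1   0.    0.67 -0.06] F [ 0.4  0.1 -5.7] op 0.150 gf 80.1
roll 0.0 before [ 0.1 -1.3  2.6] after [ 0.1 -1.3  2.6]
```

```bash
python3 -m jog '[{"tx":0,"ty":0,"tz":2,"roll":0},{"tx":0,"ty":0,"tz":1,"roll":0},{"tx":0,"ty":0,"tz":0,"roll":0}]'; python3 -m jog '[{"tx":0,"ty":0,"tz":0,"roll":0},{"tx":0,"ty":0,"tz":0,"roll":0},{"tx":0,"ty":0,"tz":0,"roll":0}]' 0.3;python3 -c "
from h import *
plan(.5506,-.196,.2,5.9)"
```

```text
t: 7.5
tcp_pos: [0.4514, 0.0301, 0.029]
tool_rot: [0.67, 0.743, 0.0, 0.0]
contact_force: [-2.5, 0.8, 3.6]
opening: 0.15
gripper_force: 81.9
t: 7.88
tcp_pos: [0.4515, 0.0301, 0.0284]
tool_rot: [0.67, 0.743, 0.0, 0.0]
contact_force: [0.6, 0.0, 0.3]
opening: 0.7
gripper_force: 0.0
t 7.88 tcp [0.4515 0.0301 0.0284] yaw 5.91 j [ 0.04  0.37  2.11  0.    0.66 -0.06] F [0.6 0.  0.3] op 0.700 gf 0.0
roll 0.0 before [-235.1   75.4 -171.5] after [-235.1   75.5 -171.5]
```

```bash
python3 -m jog '[{"tx":0,"ty":0,"tz":-30,"roll":0},{"tx":0,"ty":0,"tz":-55,"roll":0},{"tx":0,"ty":0,"tz":-55,"roll":0},{"tx":0,"ty":0,"tz":-50,"roll":0},{"tx":-55,"ty":18,"tz":0,"roll":0},{"tx":-55,"ty":18,"tz":0,"roll":0},{"tx":-55,"ty":18,"tz":0,"roll":0},{"tx":-50,"ty":15,"tz":0,"roll":0},{"tx":-20,"ty":6.5,"tz":0,"roll":0},{"tx":0,"ty":0,"tz":40,"roll":0},{"tx":0,"ty":0,"tz":30,"roll":0},{"tx":0,"ty":0,"tz":12,"roll":0}]' 0.2; python3 -m jog '[{"tx":0,"ty":0,"tz":0,"roll":0}]'; python3 -c "
from h import *
plan(.5506,-.197,.136,5.9)"
```

```text
t: 9.38
tcp_pos: [0.5493, -0.1949, 0.1345]
tool_rot: [0.67, 0.743, -0.0, -0.002]
contact_force: [-0.4, -0.1, -0.8]
opening: 0.802
gripper_force: 0.0
t: 9.5
tcp_pos: [0.5502, -0.1954, 0.136]
tool_rot: [0.669, 0.743, -0.0, -0.001]
contact_force: [-0.0, -0.4, 0.3]
opening: 0.804
gripper_force: 0.0
t 9.50 tcp [ 0.5502 -0.1954  0.136 ] yaw 5.94 j [-0.36  0.41  1.68  0.    1.05 -0.46] F [-0.  -0.4  0.3] op 0.804 gf 0.0
roll 0.0 before [-1.7  0.2  0. ] after [-1.7  0.2  0. ]
```

```bash
python3 -m jog '[{"tx":0,"ty":0,"tz":0,"roll":0},{"tx":0,"ty":0,"tz":0,"roll":0},{"tx":0,"ty":0,"tz":0,"roll":0},{"tx":0,"ty":0,"tz":0,"roll":0},{"tx":0,"ty":0,"tz":0,"roll":0}]' 1 80; python3 -m jog '[{"tx":0,"ty":0,"tz":-10,"roll":0},{"tx":0,"ty":0,"tz":-30,"roll":0},{"tx":0,"ty":0,"tz":-30,"roll":0},{"tx":0,"ty":0,"tz":-15,"roll":0},{"tx":25,"ty":-6,"tz":0,"roll":0},{"tx":50,"ty":-9,"tz":0,"roll":0},{"tx":55,"ty":-9,"tz":0,"roll":0},{"tx":55,"ty":-9,"tz":0,"roll":0},{"tx":55,"ty":-9,"tz":0,"roll":0},{"tx":55,"ty":-9,"tz":0,"roll":0},{"tx":55,"ty":-9,"tz":0,"roll":0},{"tx":55,"ty":-9,"tz":0,"roll":0}]';python3 -c "
from h import *
plan(.42,.27,.030,5.9)"
```

```text
t: 10.12
tcp_pos: [0.5506, -0.1961, 0.1373]
tool_rot: [0.67, 0.743, 0.0, 0.001]
contact_force: [-0.9, 1.0, 5.2]
opening: 0.153
gripper_force: 81.2
t: 11.62
tcp_pos: [0.4376, 0.2015, 0.2201]
tool_rot: [0.67, 0.743, -0.001, -0.001]
contact_force: [0.7, 0.4, -4.5]
opening: 0.149
gripper_force: 79.6
t 11.62 tcp [0.4376 0.2015 0.2201] yaw 5.93 j [0.41 0.18 1.78 0.   1.18 0.3 ] F [ 0.7  0.4 -4.5] op 0.149 gf 79.6
roll 0.0 before [ 70.   -9.9 190.1] after [ 70.   -9.9 190.1]
```

```bash
python3 -m jog '[{"tx":50,"ty":-7,"tz":0,"roll":0},{"tx":20,"ty":-3,"tz":20,"roll":0},{"tx":0,"ty":0,"tz":45,"roll":0},{"tx":0,"ty":0,"tz":45,"roll":0},{"tx":0,"ty":0,"tz":40,"roll":0},{"tx":0,"ty":0,"tz":22,"roll":0},{"tx":0,"ty":0,"tz":10,"roll":0},{"tx":0,"ty":0,"tz":5,"roll":0},{"tx":0,"ty":0,"tz":3,"roll":0},{"tx":0,"ty":0,"tz":2,"roll":0},{"tx":0,"ty":0,"tz":0,"roll":0}]';python3 -c "
from h import *
plan(.42,.27,.030,5.9)
s=snapshot('top');save(s,'c.png',(320,150,450,250),4)
s=snapshot('scene');save(s,'d.png',(150,120,310,280),4)"
```

```text
t: 13.0
tcp_pos: [0.4231, 0.2685, 0.0297]
tool_rot: [0.67, 0.743, 0.0, 0.0]
contact_force: [0.1, 0.7, -4.4]
opening: 0.15
gripper_force: 79.4
t 13.00 tcp [0.4231 0.2685 0.0297] yaw 5.90 j [0.54 0.43 2.   0.   0.72 0.44] F [ 0.1  0.7 -4.4] op 0.150 gf 79.4
roll 0.0 before [ 1.8 -3.  -0.3] after [ 1.8 -3.  -0.3]
```

View pics/c.png

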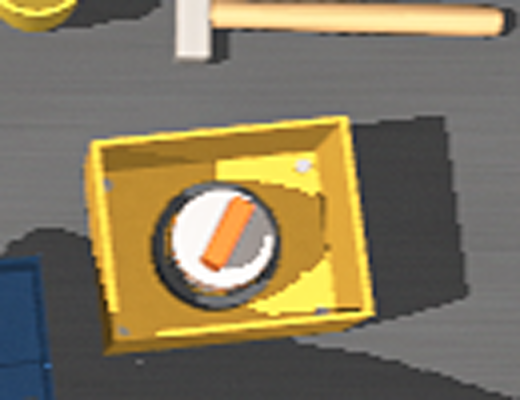

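The pot stands in the dark ring at crop (220,243). Its orange bar runs from (205,268) to (245,200), about −30° in world yaw.

```bash
python3 -m jog '[{"tx":0,"ty":0,"tz":1,"roll":0},{"tx":0,"ty":0,"tz":1,"roll":0},{"tx":0,"ty":0,"tz":0,"roll":0}]'; python3 -m jog '[{"tx":0,"ty":0,"tz":0,"roll":0},{"tx":0,"ty":0,"tz":0,"roll":0},{"tx":0,"ty":0,"tz":0,"roll":0}]' 0.3;python3 -c "
from h import *
for c in ('top','scene'):
  s=snapshot(c);w=cloud(s);im=s['pixels']
  h=cv2.cvtColor(im,cv2.COLOR_RGB2HSV)
  near=(abs(w[...,0]-.55)<.06)&(abs(w[...,1]+.19)<.07)
  m=near&(h[...,0]<15)&(h[...,1]>120)&(w[...,2]>.085)&(w[...,2]<.13)
  p=w[m];print(c,'bar',m.sum(),np.median(p[:,2]),cv2.minAreaRect(p[:,:2].astype(np.float32)*1000))
  r=near&(im.max(-1)<95)&(w[...,2]>.03)&(w[...,2]<.05)
  p=w[r];print('ring',r.sum(),cv2.minAreaRect(p[:,:2].astype(np.float32)*1000), cv2.minEnclosingCircle(p[:,:2].astype(np.float32)*1000))
  print('caddy',rect(w,.110,.13,(.551,-.199)))
plan(.55,-.2,.2,60)
"
```

```text
t: 13.48
tcp_pos: [0.4232, 0.2686, 0.0293]
tool_rot: [0.67, 0.743, 0.001, 0.0]
contact_force: [-3.0, -2.3, 10.3]
opening: 0.148
gripper_force: 82.0
t: 13.85
tcp_pos: [0.4231, 0.2685, 0.0273]
tool_rot: [0.67, 0.743, 0.0, 0.0]
contact_force: [-0.4, 0.6, -0.1]
opening: 0.703
gripper_force: 0.0
top bar 32 0.10517915186425608 ((548.5361328125, -198.80860900878906), (15.611917495727539, 53.73921585083008), 61.290401458740234)
ring 139 ((545.9429321289062, -198.87510681152344), (90.41820526123047, 97.76390838623047), 4.69692325592041) ((548.7681274414062, -198.7498779296875), 49.35960388183594)
caddy (((550.0576171875, -198.78953552246094), (150.6990966796875, 190.74166870117188), 6.03824520111084), 387, np.float64(0.1170257342994534))
scene bar 169 0.10234413748471194 ((552.7335205078125, -201.5816192626953), (18.87788963317871, 54.43287658691406), 63.36255645751953)
ring 35 ((540.9432373046875, -202.18556213378906), (26.792325973510742, 95.10287475585938), 6.830029010772705) ((549.6490478515625, -201.142822265625), 47.599403381347656)
caddy (((552.360107421875, -200.69073486328125), (153.72605895996094, 190.7157440185547), 5.993664264678955), 774, np.float64(0.11547377882301962))
t 13.95 tcp [0.423  0.2685 0.0272] yaw 5.91 j [0.54 0.43 2.   0.   0.71 0.44] F [-0.2 -0.6 -0.4] op 0.703 gf 0.0
roll -54.1 before [-479.    78.1 -172.8] after [-344.2 -342.2 -172.8]
```

```bash
python3 -m jog '[{"tx":0,"ty":0,"tz":-30,"roll":0},{"tx":0,"ty":0,"tz":-50,"roll":0},{"tx":0,"ty":0,"tz":-20,"roll":-9.4},{"tx":0,"ty":0,"tz":-20,"roll":-9.4},{"tx":0,"ty":0,"tz":-20,"roll":-9.4},{"tx":0,"ty":0,"tz":-20,"roll":-9.4},{"tx":0,"ty":0,"tz":-20,"roll":-9.4},{"tx":0,"ty":0,"tz":0,"roll":-9.4}]' 0.4;python3 -c "
from h import *
plan(.5505,-.2002,.2,62.3)"
```

```text
t: 14.95
tcp_pos: [0.4237, 0.2689, 0.2089]
tool_rot: [0.237, 0.972, 0.001, 0.001]
contact_force: [-0.2, 0.2, -0.9]
opening: 0.603
gripper_force: 0.0
t 14.95 tcp [0.4237 0.2689 0.2089] yaw 62.62 j [ 0.54  0.22  1.76  0.    1.15 -0.55] F [-0.2  0.2 -0.9] op 0.603 gf 0.0
roll 0.3 before [-328.3 -358.3    8.4] after [-330.3 -356.4    8.4]
```

```bash
python3 -m jog '[{"tx":-38,"ty":-41,"tz":0,"roll":0},{"tx":-41,"ty":-45,"tz":0,"roll":0},{"tx":-41,"ty":-45,"tz":0,"roll":0},{"tx":-41,"ty":-45,"tz":0,"roll":0},{"tx":-41,"ty":-45,"tz":0,"roll":0},{"tx":-41,"ty":-45,"tz":0,"roll":0},{"tx":-41,"ty":-45,"tz":0,"roll":0},{"tx":-30,"ty":-32,"tz":8,"roll":0},{"tx":-14,"ty":-15,"tz":30,"roll":0},{"tx":0,"ty":0,"tz":40,"roll":0},{"tx":0,"ty":0,"tz":15,"roll":0},{"tx":0,"ty":0,"tz":0,"roll":0}]' 0.4;python3 -c "
from h import *
plan(.5505,-.2002,.080,62.3)
s=snapshot('top');save(s,'e.png',(320,150,450,250),4)"
```

```text
t: 16.45
tcp_pos: [0.5466, -0.2006, 0.1136]
tool_rot: [0.239, 0.971, 0.0, -0.001]
contact_force: [-0.4, -0.5, 0.5]
opening: 0.601
gripper_force: 0.0
t 16.45 tcp [ 0.5466 -0.2006  0.1136] yaw 62.33 j [-0.37  0.43  1.71  0.    1.   -1.46] F [-0.4 -0.5  0.5] op 0.601 gf 0.0
roll 0.0 before [-3.3  2.2 33.6] after [-3.3  2.2 33.6]
```

```bash
python3 -m jog '[{"tx":-3,"ty":2,"tz":15,"roll":0},{"tx":0,"ty":0,"tz":14,"roll":0},{"tx":0,"ty":0,"tz":5,"roll":0},{"tx":0,"ty":0,"tz":0,"roll":0}]' 0.4; python3 -m jog '[{"tx":0,"ty":0,"tz":0,"roll":0},{"tx":0,"ty":0,"tz":0,"roll":0},{"tx":0,"ty":0,"tz":0,"roll":0},{"tx":0,"ty":0,"tz":0,"roll":0}]' 1 40; python3 -c "
from h import *
plan(.5505,-.2002,.080,62.3);print(state()['wrist_torque'])"
```

```text
t: 17.0
tcp_pos: [0.5503, -0.2005, 0.0797]
tool_rot: [0.239, 0.971, 0.0, -0.001]
contact_force: [-0.1, 0.4, 0.6]
opening: 0.599
gripper_force: 0.0
t: 17.5
tcp_pos: [0.5509, -0.2007, 0.0808]
tool_rot: [0.239, 0.971, -0.0, 0.001]
contact_force: [0.2, 1.4, 2.5]
opening: 0.202
gripper_force: 42.5
t 17.50 tcp [ 0.5509 -0.2007  0.0808] yaw 62.31 j [-0.37  0.47  1.74  0.    0.93 -1.46] F [0.2 1.4 2.5] op 0.202 gf 42.5
roll 0.0 before [0.6 0.3 0.8] after [0.6 0.3 0.8]
[-0.00803396 -0.01822329 -0.03652775]
```

```bash
cat > chk.py <<'E'
from h import *
import sys
s=state(); M=R.from_quat(s["tool_rot"]).as_matrix()
print("t%.2f z%.4f xy %s yaw %.1f F %s T %s"%(s["t"],s["tcp_pos"][2],s["tcp_pos"][:2].round(4),np.degrees(np.arctan2(M[1,1],M[0,1])),s["contact_force"].round(1),s["wrist_torque"].round(2)))
sys.exit(s["tcp_pos"][2]<0.0788 or s["contact_force"][2]<1 or abs(s["wrist_torque"][2])>1)
E
python3 -m jog '[{"tx":0,"ty":0,"tz":1,"roll":0},{"tx":0,"ty":0,"tz":0,"roll":0}]' >/dev/null; python3 chk.py && python3 -m jog '[{"tx":0,"ty":0,"tz":0,"roll":3},{"tx":0,"ty":0,"tz":0,"roll":3}]' >/dev/null && python3 chk.py
```

```text
t17.75 z0.0806 xy [ 0.551  -0.2007] yaw 62.3 F [-1.2  1.   8.3] T [ 0.07  0.36 -0.02]False
```

```bash
sed -i 's/sys.exit(\(.*\))$/sys.exit(int(\1))/' chk.py
python3 -m jog '[{"tx":0,"ty":0,"tz":0,"roll":3},{"tx":0,"ty":0,"tz":0,"roll":3}]' >/dev/null; python3 chk.py && python3 -m jog '[{"tx":0,"ty":0,"tz":0,"roll":3},{"tx":0,"ty":0,"tz":0,"roll":3}]' >/dev/null && python3 chk.py && python3 -m jog '[{"tx":0,"ty":0,"tz":0,"roll":3},{"tx":0,"ty":0,"tz":0,"roll":3}]' >/dev/null && python3 chk.py
```

```text
t18.00 z0.0808 xy [ 0.5516 -0.2009] yaw 56.2 F [-0.3 -0.3  7.3] T [0.13 0.09 0.18]
t18.25 z0.0809 xy [ 0.5518 -0.201 ] yaw 50.2 F [0.3 0.8 7.5] T [ 0.06 -0.02  0.18]
t18.50 z0.0809 xy [ 0.5518 -0.201 ] yaw 44.2 F [0.5 0.3 7.4] T [0.08 0.06 0.2 ]
```

Turning freely; continue with the same guarded steps.

```bash
python3 -m jog '[{"tx":0,"ty":0,"tz":0,"roll":3},{"tx":0,"ty":0,"tz":0,"roll":3}]' >/dev/null; python3 chk.py && python3 -m jog '[{"tx":0,"ty":0,"tz":0,"roll":3},{"tx":0,"ty":0,"tz":0,"roll":3}]' >/dev/null && python3 chk.py && python3 -m jog '[{"tx":0,"ty":0,"tz":0,"roll":3},{"tx":0,"ty":0,"tz":0,"roll":3}]' >/dev/null && python3 chk.py && python3 -m jog '[{"tx":0,"ty":0,"tz":0,"roll":3},{"tx":0,"ty":0,"tz":0,"roll":3}]' >/dev/null && python3 chk.py && python3 -m jog '[{"tx":0,"ty":0,"tz":0,"roll":3},{"tx":0,"ty":0,"tz":0,"roll":3}]' >/dev/null && python3 chk.py
```

```text
t18.75 z0.0809 xy [ 0.5518 -0.201 ] yaw 38.2 F [-0.1  0.5  7.5] T [0.1  0.14 0.12]
t19.00 z0.0809 xy [ 0.5518 -0.201 ] yaw 32.2 F [0.  0.5 8.7] T [0.08 0.13 0.15]
t19.25 z0.0809 xy [ 0.5518 -0.201 ] yaw 26.3 F [-0.6  0.3  8.3] T [0.11 0.09 0.12]
t19.50 z0.0809 xy [ 0.5518 -0.201 ] yaw 20.2 F [-0.1  0.9  8.3] T [0.14 0.06 0.12]
t19.75 z0.0808 xy [ 0.5518 -0.2009] yaw 14.2 F [1.5 0.8 8.4] T [0.18 0.02 0.19]
```

```bash
python3 -m jog '[{"tx":0,"ty":0,"tz":0,"roll":3}]' >/dev/null; python3 chk.py && python3 -m jog '[{"tx":0,"ty":0,"tz":0,"roll":3}]' >/dev/null && python3 chk.py && python3 -m jog '[{"tx":0,"ty":0,"tz":0,"roll":3}]' >/dev/null && python3 chk.py && python3 -m jog '[{"tx":0,"ty":0,"tz":0,"roll":3}]' >/dev/null && python3 chk.py && python3 -m jog '[{"tx":0,"ty":0,"tz":0,"roll":3}]' >/dev/null && python3 chk.py && python3 -m jog '[{"tx":0,"ty":0,"tz":0,"roll":3}]' >/dev/null && python3 chk.py && python3 -m jog '[{"tx":0,"ty":0,"tz":0,"roll":3}]' >/dev/null && python3 chk.py && python3 -m jog '[{"tx":0,"ty":0,"tz":0,"roll":3}]' >/dev/null && python3 chk.py
```

```text
t19.88 z0.0808 xy [ 0.5518 -0.2009] yaw 11.2 F [0.1 0.6 7.6] T [0.16 0.   0.13]
t20.00 z0.0808 xy [ 0.5519 -0.2009] yaw 8.2 F [-0.5  1.5  6.9] T [ 0.22 -0.05  0.13]
t20.12 z0.0808 xy [ 0.5519 -0.2007] yaw 5.2 F [0.2 1.2 7.7] T [ 0.29 -0.23  0.13]
t20.25 z0.0807 xy [ 0.5519 -0.2006] yaw 2.2 F [-0.3  0.9  7.2] T [ 0.36 -0.17  0.19]
t20.38 z0.0806 xy [ 0.5519 -0.2004] yaw -0.8 F [0.8 3.3 5.7] T [ 0.47 -0.34  0.16]
t20.50 z0.0805 xy [ 0.552  -0.2003] yaw -3.8 F [1.3 2.4 4.1] T [ 0.52 -0.4   0.12]
t20.62 z0.0803 xy [ 0.5521 -0.2002] yaw -6.8 F [2.8 2.8 2.9] T [ 0.6  -0.71  0.11]
t20.75 z0.0796 xy [ 0.5514 -0.2002] yaw -9.8 F [ 0.4 -0.3 -4.2] T [-0.03  0.09  0.02]
```

The support vanished at yaw −9.8° (Fz −4, the pot hangs in the well). I turn slightly on to centre it and lower it.

```bash
python3 -m jog '[{"tx":0,"ty":0,"tz":0,"roll":3},{"tx":0,"ty":0,"tz":1,"roll":2},{"tx":0,"ty":0,"tz":0,"roll":0}]' >/dev/null; python3 chk.py; python3 -m jog '[{"tx":0,"ty":0,"tz":2,"roll":0},{"tx":0,"ty":0,"tz":0,"roll":0}]' >/dev/null; python3 chk.py
```

```text
t21.12 z0.0775 xy [ 0.55   -0.2005] yaw -14.7 F [ 0.3 -0.1 -4.2] T [0.   0.01 0.03]
t21.38 z0.0760 xy [ 0.5504 -0.2005] yaw -14.7 F [-0.1  0.3 -5.7] T [-0.05 -0.   -0.05]
```

```bash
python3 -m jog '[{"tx":0,"ty":0,"tz":1.5,"roll":0},{"tx":0,"ty":0,"tz":1.5,"roll":0},{"tx":0,"ty":0,"tz":0,"roll":0}]' >/dev/null; python3 chk.py
```

```text
t21.75 z0.0731 xy [ 0.5505 -0.2006] yaw -14.7 F [ 0.2  0.  -4.9] T [ 0.   -0.01  0.01]
```

```bash
python3 -m jog '[{"tx":0,"ty":0,"tz":1.5,"roll":0},{"tx":0,"ty":0,"tz":1,"roll":0},{"tx":0,"ty":0,"tz":0,"roll":0}]' >/dev/null; python3 chk.py; python3 -m jog '[{"tx":0,"ty":0,"tz":1,"roll":0},{"tx":0,"ty":0,"tz":0,"roll":0}]' >/dev/null; python3 chk.py
```

```text
t22.12 z0.0710 xy [ 0.5506 -0.2006] yaw -14.7 F [-0.4 -0.3 -2.1] T [ 0.04  0.15 -0.02]
t22.38 z0.0710 xy [ 0.5507 -0.2007] yaw -14.7 F [-2.4  1.9  4.3] T [ 0.22  0.55 -0.04]
```

Fully home (a 10 mm drop, then support). Release, and go to the green tray.

```bash
python3 -m jog '[{"tx":0,"ty":0,"tz":0,"roll":0},{"tx":0,"ty":0,"tz":0,"roll":0},{"tx":0,"ty":0,"tz":0,"roll":0},{"tx":0,"ty":0,"tz":-15,"roll":0},{"tx":0,"ty":0,"tz":-30,"roll":0},{"tx":0,"ty":0,"tz":-50,"roll":0},{"tx":0,"ty":0,"tz":-45,"roll":-10},{"tx":0,"ty":0,"tz":0,"roll":-10.6},{"tx":0,"ty":0,"tz":0,"roll":0}]' 0.5; python3 -c "
from h import *
plan(.4231,.2685,.21,5.91)"
```

```text
t: 23.5
tcp_pos: [0.5507, -0.2007, 0.2112]
tool_rot: [0.67, 0.742, 0.0, 0.001]
contact_force: [0.4, -0.0, 0.0]
opening: 0.502
gripper_force: 0.0
t 23.50 tcp [ 0.5507 -0.2007  0.2112] yaw 5.79 j [-0.37  0.35  1.57  0.    1.22 -0.47] F [ 0.4 -0.   0. ] op 0.502 gf 0.0
roll -0.1 before [479.7 -79.7   0.7] after [479.8 -78.7   0.7]
```

```bash
python3 -m jog '[{"tx":40,"ty":-7,"tz":0,"roll":-0.1},{"tx":55,"ty":-9,"tz":0,"roll":0},{"tx":55,"ty":-9,"tz":0,"roll":0},{"tx":55,"ty":-9,"tz":0,"roll":0},{"tx":55,"ty":-9,"tz":0,"roll":0},{"tx":55,"ty":-9,"tz":0,"roll":0},{"tx":55,"ty":-9,"tz":0,"roll":0},{"tx":55,"ty":-9,"tz":0,"roll":0},{"tx":40,"ty":-7,"tz":0,"roll":0},{"tx":15,"ty":-2,"tz":40,"roll":0},{"tx":0,"ty":0,"tz":55,"roll":0},{"tx":0,"ty":0,"tz":20,"roll":0}]' 0.3; python3 -c "
from h import *
plan(.4231,.2685,.028,5.91)
s=snapshot('scene');w=cloud(s);im=s['pixels']
h=cv2.cvtColor(im,cv2.COLOR_RGB2HSV)
near=(abs(w[...,0]-.55)<.06)&(abs(w[...,1]+.2)<.07)
m=near&(h[...,0]<15)&(h[...,1]>120)&(w[...,2]>.08)&(w[...,2]<.13)
p=w[m];print('bar',m.sum(),np.percentile(p[:,2],[50,80]),cv2.minAreaRect(p[:,:2].astype(np.float32)*1000))
s=snapshot('top');w=cloud(s);print('green rim',rect(w,.058,.08,(.423,.27),.14))
"
```

```text
t: 25.0
tcp_pos: [0.4194, 0.2675, 0.0916]
tool_rot: [0.67, 0.742, -0.003, -0.001]
contact_force: [0.3, -0.3, 1.0]
opening: 0.7
gripper_force: 0.0
t 25.00 tcp [0.4194 0.2675 0.0916] yaw 5.86 j [0.54 0.34 1.93 0.   0.88 0.44] F [ 0.3 -0.3  1. ] op 0.700 gf 0.0
roll -0.0 before [ 0.8  4.2 63.6] after [ 0.8  4.2 63.6]
bar 213 [0.09275482 0.09442101] ((553.6790771484375, -201.41714477539062), (54.003334045410156, 20.03934669494629), 74.60777282714844)
green rim (((424.5858154296875, 265.8945007324219), (149.9085235595703, 190.2433319091797), 5.2028489112854), 260, np.float64(0.06761375801093739))
```

```bash
python3 -m jog '[{"tx":0,"ty":2,"tz":40,"roll":0},{"tx":0,"ty":0,"tz":20,"roll":0},{"tx":0,"ty":0,"tz":2,"roll":0},{"tx":0,"ty":0,"tz":0,"roll":0}]' 0.3; python3 -c "
from h import *
plan(.4231,.2685,.028,5.91)"
```

```text
t: 25.6
tcp_pos: [0.4247, 0.2692, 0.034]
tool_rot: [0.669, 0.743, 0.001, 0.0]
contact_force: [0.2, 0.6, -0.5]
opening: 0.703
gripper_force: 0.0
t 25.60 tcp [0.4247 0.2692 0.034 ] yaw 5.95 j [0.54 0.42 1.99 0.   0.73 0.44] F [ 0.2  0.6 -0.5] op 0.703 gf 0.0
roll 0.0 before [-0.5 -1.6  6. ] after [-0.5 -1.6  6. ]
```

```bash
python3 -m jog '[{"tx":-0.5,"ty":-1.6,"tz":6,"roll":0},{"tx":0,"ty":0,"tz":0,"roll":0}]' 0.3;  python3 -m jog '[{"tx":0,"ty":0,"tz":0,"roll":0},{"tx":0,"ty":0,"tz":0,"roll":0},{"tx":0,"ty":0,"tz":0,"roll":0},{"tx":0,"ty":0,"tz":0,"roll":0}]' 1 80; python3 -m jog '[{"tx":0,"ty":0,"tz":-10,"roll":0},{"tx":0,"ty":0,"tz":-40,"roll":0},{"tx":0,"ty":0,"tz":-50,"roll":0},{"tx":0,"ty":0,"tz":-50,"roll":0},{"tx":0,"ty":0,"tz":-30,"roll":0},{"tx":-20,"ty":4,"tz":-10,"roll":0},{"tx":-45,"ty":7,"tz":0,"roll":0},{"tx":-50,"ty":8,"tz":0,"roll":0},{"tx":-50,"ty":8,"tz":0,"roll":0},{"tx":-50,"ty":8,"tz":0,"roll":0},{"tx":-50,"ty":8,"tz":0,"roll":0},{"tx":-50,"ty":8,"tz":0,"roll":0}]';python3 -c "
from h import *
plan(.5506,-.1961,.2,5.91)"
```

```text
t: 25.85
tcp_pos: [0.4221, 0.268, 0.0271]
tool_rot: [0.669, 0.743, 0.0, -0.0]
contact_force: [0.3, -0.1, -0.7]
opening: 0.698
gripper_force: 0.0
t: 26.35
tcp_pos: [0.4226, 0.2682, 0.0272]
tool_rot: [0.669, 0.743, 0.0, 0.0]
contact_force: [-0.3, -0.3, 4.0]
opening: 0.151
gripper_force: 78.3
t: 27.85
tcp_pos: [0.5053, -0.0414, 0.2163]
tool_rot: [0.669, 0.743, -0.0, -0.001]
contact_force: [-0.0, 0.6, -4.2]
opening: 0.151
gripper_force: 78.9
t 27.85 tcp [ 0.5053 -0.0414  0.2163] yaw 6.00 j [-0.1   0.22  1.74  0.    1.18 -0.21] F [-0.   0.6 -4.2] op 0.151 gf 78.9
roll 0.1 before [-158.6   28.9   16.1] after [-158.6   29.2   16.1]
```

```bash
python3 -m jog '[{"tx":-50,"ty":9,"tz":0,"roll":0.1},{"tx":-50,"ty":9,"tz":0,"roll":0},{"tx":-40,"ty":8,"tz":0,"roll":0},{"tx":-18,"ty":3,"tz":15,"roll":0},{"tx":0,"ty":0,"tz":30,"roll":0},{"tx":0,"ty":0,"tz":10,"roll":0},{"tx":0,"ty":0,"tz":0,"roll":0},{"tx":0,"ty":0,"tz":0,"roll":0}]';python3 -c "
from h import *
plan(.5506,-.1961,.135,5.91)"
```

```text
t: 28.85
tcp_pos: [0.5518, -0.1937, 0.1628]
tool_rot: [0.669, 0.743, 0.0, 0.001]
contact_force: [-0.3, -0.8, -5.2]
opening: 0.151
gripper_force: 78.8
t 28.85 tcp [ 0.5518 -0.1937  0.1628] yaw 5.96 j [-0.36  0.38  1.65  0.    1.11 -0.46] F [-0.3 -0.8 -5.2] op 0.151 gf 78.8
roll 0.0 before [-2.2 -1.5 27.8] after [-2.2 -1.5 27.8]
```

```bash
python3 -m jog '[{"tx":-2.3,"ty":-1.4,"tz":0,"roll":0},{"tx":0,"ty":0,"tz":6,"roll":0},{"tx":0,"ty":0,"tz":5,"roll":0},{"tx":0,"ty":0,"tz":0,"roll":0}]';python3 -c "
from h import *
plan(.5506,-.1961,.135,5.91)"
```

```text
t: 29.35
tcp_pos: [0.5496, -0.1963, 0.1501]
tool_rot: [0.67, 0.743, -0.0, -0.001]
contact_force: [-0.0, -0.6, -4.8]
opening: 0.147
gripper_force: 79.0
t 29.35 tcp [ 0.5496 -0.1963  0.1501] yaw 5.91 j [-0.36  0.39  1.67  0.    1.08 -0.47] F [-0.  -0.6 -4.8] op 0.147 gf 79.0
roll -0.0 before [ 0.1  1.1 15.1] after [ 0.1  1.1 15.1]
```

```bash
python3 -m jog '[{"tx":0,"ty":0.6,"tz":4,"roll":0},{"tx":0,"ty":0,"tz":4,"roll":0},{"tx":0,"ty":0,"tz":0,"roll":0}]'; python3 chk.py;  python3 -m jog '[{"tx":0,"ty":0,"tz":3,"roll":0},{"tx":0,"ty":0,"tz":2.5,"roll":0},{"tx":0,"ty":0,"tz":0,"roll":0}]'
```

```text
t: 29.72
tcp_pos: [0.5503, -0.1963, 0.1423]
tool_rot: [0.67, 0.743, -0.0, -0.001]
contact_force: [0.5, -0.1, -5.0]
opening: 0.15
gripper_force: 79.0
t29.73 z0.1423 xy [ 0.5503 -0.1963] yaw 5.9 F [ 0.5 -0.1 -5. ] T [ 0.02 -0.04  0.05]
t: 30.1
tcp_pos: [0.5504, -0.1964, 0.137]
tool_rot: [0.67, 0.743, -0.0, -0.0]
contact_force: [0.1, 0.1, -4.7]
opening: 0.149
gripper_force: 79.0
```

Feet inside with no contact; finish the last 2 mm, release and go to the blue tray.

```bash
python3 -m jog '[{"tx":0,"ty":0,"tz":1,"roll":0},{"tx":0,"ty":0,"tz":1,"roll":0},{"tx":0,"ty":0,"tz":0.5,"roll":0},{"tx":0,"ty":0,"tz":0,"roll":0}]'; python3 -m jog '[{"tx":0,"ty":0,"tz":0,"roll":0},{"tx":0,"ty":0,"tz":0,"roll":0},{"tx":0,"ty":0,"tz":0,"roll":0},{"tx":0,"ty":0,"tz":-20,"roll":0},{"tx":0,"ty":0,"tz":-50,"roll":0}]' 0.3; python3 -c "
from h import *
plan(.4515,.0301,.2,5.91)"
```

```text
t: 30.6
tcp_pos: [0.5507, -0.1965, 0.1353]
tool_rot: [0.67, 0.743, 0.0, 0.0]
contact_force: [-1.5, 0.1, -0.8]
opening: 0.15
gripper_force: 79.5
t: 31.22
tcp_pos: [0.5492, -0.1959, 0.2032]
tool_rot: [0.67, 0.743, -0.001, -0.003]
contact_force: [1.0, -0.4, 0.2]
opening: 0.699
gripper_force: 0.0
t 31.23 tcp [ 0.5492 -0.1959  0.2032] yaw 5.91 j [-0.36  0.35  1.59  0.    1.21 -0.47] F [ 1.  -0.4  0.2] op 0.699 gf 0.0
roll 0.0 before [234.9 -73.9   4.2] after [234.9 -73.9   4.2]
```

```bash
python3 -m jog '[{"tx":45,"ty":-15,"tz":0,"roll":0},{"tx":50,"ty":-16,"tz":0,"roll":0},{"tx":50,"ty":-16,"tz":0,"roll":0},{"tx":50,"ty":-16,"tz":0,"roll":0},{"tx":30,"ty":-9,"tz":10,"roll":0},{"tx":10,"ty":-2,"tz":45,"roll":0},{"tx":0,"ty":0,"tz":45,"roll":0},{"tx":0,"ty":0,"tz":30,"roll":0},{"tx":0,"ty":0,"tz":0,"roll":0},{"tx":0,"ty":0,"tz":0,"roll":0}]' 0.3; python3 -c "
from h import *
plan(.4515,.0301,.0285,5.91)
for c in('top','scene'):
  s=snapshot(c);w=cloud(s);print(rect(w,.165,.19,(.551,-.199)))
save(s,'g.png',None,1)"
```

```text
t: 32.48
tcp_pos: [0.4539, 0.0297, 0.0759]
tool_rot: [0.67, 0.743, 0.001, 0.001]
contact_force: [-0.1, -0.9, -0.5]
opening: 0.699
gripper_force: 0.0
t 32.48 tcp [0.4539 0.0297 0.0759] yaw 5.90 j [ 0.04  0.3   2.05  0.    0.79 -0.06] F [-0.1 -0.9 -0.5] op 0.699 gf 0.0
roll -0.0 before [ 0.6 -2.5 47.4] after [ 0.6 -2.5 47.4]
(((550.7870483398438, -198.01333618164062), (151.11328125, 190.56124877929688), 6.0138068199157715), 626, np.float64(0.17577060469126238))
(((552.862060546875, -200.35028076171875), (154.4426727294922, 190.9307403564453), 5.403127670288086), 1372, np.float64(0.17262759699344082))
```

View pics/g.png

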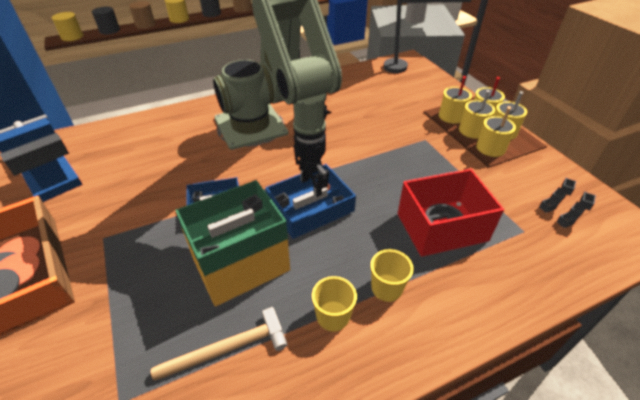

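The green tray sits squarely on the caddy at (235,225), with its rim at the right height. The gripper is over the large blue tray at (312,195).

```bash
python3 -m jog '[{"tx":0.6,"ty":-2.5,"tz":30,"roll":0},{"tx":0,"ty":0,"tz":15,"roll":0},{"tx":0,"ty":0,"tz":2.4,"roll":0},{"tx":0,"ty":0,"tz":0,"roll":0},{"tx":0,"ty":0,"tz":0,"roll":0}]' 0.3;  python3 -m jog '[{"tx":0,"ty":0,"tz":0,"roll":0},{"tx":0,"ty":0,"tz":0,"roll":0},{"tx":0,"ty":0,"tz":0,"roll":0},{"tx":0,"ty":0,"tz":0,"roll":0}]' 1 80; python3 -m jog '[{"tx":0,"ty":0,"tz":-10,"roll":0},{"tx":0,"ty":0,"tz":-40,"roll":0},{"tx":0,"ty":0,"tz":-50,"roll":0},{"tx":0,"ty":0,"tz":-50,"roll":0},{"tx":0,"ty":0,"tz":-50,"roll":0},{"tx":0,"ty":0,"tz":-25,"roll":0},{"tx":-25,"ty":9,"tz":0,"roll":0},{"tx":-45,"ty":15,"tz":0,"roll":0},{"tx":-50,"ty":16,"tz":0,"roll":0},{"tx":-50,"ty":16,"tz":0,"roll":0},{"tx":-40,"ty":12,"tz":0,"roll":0},{"tx":-20,"ty":6,"tz":0,"roll":0}]';python3 -m jog '[{"tx":0,"ty":0,"tz":0,"roll":0},{"tx":0,"ty":0,"tz":0,"roll":0}]' >/dev/null; python3 -c "
from h import *
plan(.5506,-.1961,.197,5.91)"
```

```text
t: 33.2
tcp_pos: [0.4511, 0.0301, 0.0283]
tool_rot: [0.67, 0.743, 0.001, 0.001]
contact_force: [0.0, -0.5, -0.6]
opening: 0.7
gripper_force: 0.0
t: 33.7
tcp_pos: [0.4507, 0.0301, 0.0278]
tool_rot: [0.67, 0.743, 0.0, 0.0]
contact_force: [-1.0, -0.3, 5.8]
opening: 0.152
gripper_force: 78.1
t: 35.2
tcp_pos: [0.547, -0.1928, 0.2507]
tool_rot: [0.67, 0.742, -0.001, -0.002]
contact_force: [0.0, 0.4, -6.0]
opening: 0.151
gripper_force: 79.5
t 35.45 tcp [ 0.5467 -0.1899  0.2518] yaw 5.94 j [-0.35  0.32  1.52  0.    1.31 -0.46] F [ 0.5 -0.6 -6.3] op 0.151 gf 79.5
roll 0.0 before [-6.7  3.3 54.8] after [-6.7  3.4 54.8]
```

```bash
python3 -m jog '[{"tx":-6.7,"ty":3.4,"tz":0,"roll":0},{"tx":0,"ty":0,"tz":20,"roll":0},{"tx":0,"ty":0,"tz":14,"roll":0},{"tx":0,"ty":0,"tz":5,"roll":0},{"tx":0,"ty":0,"tz":0,"roll":0},{"tx":0,"ty":0,"tz":0,"roll":0}]';python3 -c "
from h import *
plan(.5506,-.1961,.196,5.91)"
```

```text
t: 36.2
tcp_pos: [0.5521, -0.1976, 0.2141]
tool_rot: [0.67, 0.743, 0.0, 0.001]
contact_force: [-0.7, 0.2, -5.9]
opening: 0.15
gripper_force: 79.3
t 36.20 tcp [ 0.5521 -0.1976  0.2141] yaw 5.92 j [-0.36  0.35  1.57  0.    1.23 -0.47] F [-0.7  0.2 -5.9] op 0.150 gf 79.3
roll 0.0 before [ 1.6 -1.3 18.1] after [ 1.6 -1.3 18.1]
```

```bash
python3 -m jog '[{"tx":1.5,"ty":-1.3,"tz":3,"roll":0},{"tx":0,"ty":0,"tz":4,"roll":0},{"tx":0,"ty":0,"tz":4,"roll":0},{"tx":0,"ty":0,"tz":0,"roll":0}]'; python3 -m jog '[{"tx":0,"ty":0,"tz":3,"roll":0},{"tx":0,"ty":0,"tz":2,"roll":0},{"tx":0,"ty":0,"tz":0,"roll":0},{"tx":0,"ty":0,"tz":0,"roll":0}]'
```

```text
t: 36.7
tcp_pos: [0.5499, -0.196, 0.2018]
tool_rot: [0.67, 0.743, -0.0, -0.001]
contact_force: [-0.5, -0.6, -6.6]
opening: 0.148
gripper_force: 79.6
t: 37.2
tcp_pos: [0.5503, -0.1961, 0.1975]
tool_rot: [0.67, 0.743, 0.0, 0.0]
contact_force: [-0.1, 0.8, -6.1]
opening: 0.153
gripper_force: 79.6
```

```bash
python3 -m jog '[{"tx":0,"ty":0,"tz":1,"roll":0},{"tx":0,"ty":0,"tz":1,"roll":0},{"tx":0,"ty":0,"tz":0,"roll":0},{"tx":0,"ty":0,"tz":0,"roll":0}]'; python3 -m jog '[{"tx":0,"ty":0,"tz":0,"roll":0},{"tx":0,"ty":0,"tz":0,"roll":0},{"tx":0,"ty":0,"tz":0,"roll":0},{"tx":0,"ty":0,"tz":-20,"roll":0},{"tx":0,"ty":0,"tz":-50,"roll":0},{"tx":0,"ty":0,"tz":-40,"roll":0},{"tx":50,"ty":-15,"tz":0,"roll":0},{"tx":50,"ty":-15,"tz":0,"roll":0},{"tx":50,"ty":-15,"tz":0,"roll":0},{"tx":50,"ty":-15,"tz":0,"roll":0},{"tx":50,"ty":-15,"tz":0,"roll":0},{"tx":0,"ty":0,"tz":0,"roll":0}]' 0.3; python3 -c "
from h import *
for c in('top','scene'):
  s=snapshot(c);w=cloud(s);print(rect(w,.226,.25,(.551,-.199)))
save(s,'z.png',None,1)"
```

```text
t: 37.7
tcp_pos: [0.5503, -0.1961, 0.1959]
tool_rot: [0.67, 0.743, 0.0, 0.0]
contact_force: [-0.3, 0.5, -1.4]
opening: 0.153
gripper_force: 80.2
t: 39.2
tcp_pos: [0.4487, 0.0472, 0.306]
tool_rot: [0.668, 0.744, 0.001, 0.0]
contact_force: [0.2, 0.4, 0.2]
opening: 0.702
gripper_force: 0.0
(((550.5560302734375, -198.268798828125), (151.1895751953125, 191.21023559570312), 5.858238220214844), 665, np.float64(0.23554064175509692))
(((552.0039672851562, -200.03713989257812), (154.55641174316406, 190.42013549804688), 5.897039413452148), 1389, np.float64(0.23348166865658415))
```

View pics/z.png

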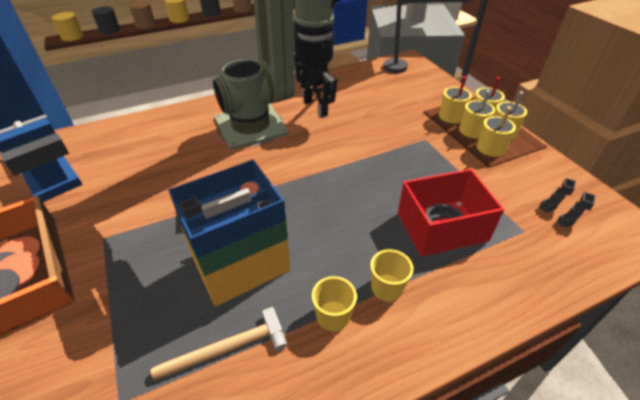

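The stack is back and square at (235,230): blue on green on yellow, rim height and pose as at the start. The cups and the hammer are untouched.

```bash
python3 -c "
from workcell import *
print(close_job())"
```

```text
the job is handed in; nothing more can be done
None
```

The job is handed in at about 39 s: the pot turned about 77° and dropped 10 mm fully home without forcing, and the trays are restacked squarely, green on the caddy and blue on the green, with the cups and hammer left where they lay.

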